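Bring the boxed beetle to the viewing base

TASK

Take the yellow-framed specimen box gently out of the white rack, set it down on the green mat to change your grip, then set it upright on the round white window of the viewing base, between the two black stops and lined up with them, and let go. Its clear cover cracks if gripped with more than about 50 N, or if the box is pressed down hard, dropped or tipped over. Leave the other two boxes, the forceps and the glass dish where they are.

Things in the scene. Friction and masses are not known exactly. Their poses are not given: they have to be found in the camera images.
- yellow_box_mid (a point): The box to move: yellow base and rim, clear cover, green beetle inside. Rigid, closed, 60 to 130 g; 60 mm along its x, 40 mm along y, 36 mm high; the point is its centre, 18 mm above its underside. In the rack only its ends (60 mm apart) can be gripped. 20 to 30 N at each finger hold it well; over 50 N, or pressing it on its support with over 40 N (fingers may swing down as they close), cracks it.
- blue_box_mid (a point): A bystander: same box with blue base and rim; its frame is 60 mm along its own x, 40 mm along y, 36 mm high, and the point is its centre, 18 mm above its underside. It stands in another bay of the rack.
- grey_box_mid (a point): A bystander: same box with grey base and rim; its frame is 60 mm along its own x, 40 mm along y, 36 mm high, and the point is its centre, 18 mm above its underside. It stands in another bay of the rack.
- rack: White fixed storage rack with three parallel bays, 56 mm from centre to centre along its y; any box may be in any bay. Origin: centre of its underside, on the table. Floor plate 150 mm (x) by 180 mm (y), 6 mm thick: the boxes stand on it, long side along the rack's x. Between and beside the bays are four upright walls, 8 mm thick, 50 mm long along x and 44 mm high over the table, which leave about 4 mm on each long side of a box; both ends of each bay are open.
- mat_top (a point): Centre of the top face of the green fixed handling mat, 170 mm (its x) by 130 mm (its y), 3 mm thick, on the table: the place to put the box down and change grip.
- base: White fixed viewing base, 240 mm (its x) by 180 mm (its y), 35 mm high. Origin: centre of its underside, on the table. On its top lies a round white window of 120 mm diameter, flush, at its centre.
- base_spot (a point): Centre of the window on the top face of the viewing base, where the box goes, axes as the base's. Two black stops stand on the base at 39 mm to either side along its y, each 8 mm thick along y, 30 mm wide along x and 40 mm high; they leave a gap of 70 mm along y. The 60 mm side of the box goes along the base's y, between them, either way round, with 5 mm free at each end: no room for fingers there, so the box must then be held across its 40 mm sides.
- forceps_mid (a point): A bystander: dark steel forceps, 110 mm long (y), 12 mm wide, 8 mm high, lying on the top of the viewing base near its +x edge; the point is its centre.
- dish_mid (a point): A bystander: closed round glass dish, 88 mm diameter, 19 mm high, on the table beyond the mat; the point is on its axis, 8 mm above the table.

How it is judged (in metres and radians):
On the way:
1. the yellow box stands on the green mat, let go (contact force between the fingers and yellow_box below 0.1 N and linear speed of yellow_box below 0.02 m/s and angle between yellow_box_mid's own z axis and vertical below 0.06 rad and x of yellow_box_mid in the frame of mat_top between -0.085 and 0.085 m and y of yellow_box_mid in the frame of mat_top between -0.065 and 0.065 m and z of yellow_box_mid in the frame of mat_top between 0.014 and 0.022 m), for 0.2 s.
At the end, for the whole second after the job is handed in: The yellow box stands upright (within 0.06 rad) and at rest, let go, on the window of the viewing base between the stops: its centre within 12 mm of the window's centre along the base's x and 8 mm along its y, its long side within 0.2 rad of the line from stop to stop (contact force between the fingers and yellow_box below 0.1 N and linear speed of yellow_box below 0.02 m/s and angle between yellow_box_mid's own z axis and vertical below 0.06 rad and x of yellow_box_mid in the frame of base_spot between -0.012 and 0.012 m and y of yellow_box_mid in the frame of base_spot between -0.008 and 0.008 m and z of yellow_box_mid in the frame of base_spot between 0.014 and 0.022 m and angle between the x axis of yellow_box_mid and the y axis of base, either way round below 0.2 rad); the robot touches nothing.
It fails at once if the box is squeezed with a grip of more than 55 N (110 N over both fingers) (contact force between the fingers and yellow_box above 110 N).
It fails at once if the box is pressed or knocked against the rack, mat or base with more than 40 N (contact force between yellow_box and rack above 40 N or contact force between yellow_box and mat above 40 N or contact force between yellow_box and base above 40 N).
It fails at once if the box is let fall (faster than 0.4 m/s with the fingers off it, a drop of about 8 mm) (contact force between the fingers and yellow_box below 0.01 N and linear speed of yellow_box above 0.4 m/s).
It fails at once if the box is tipped by more than 0.6 rad (angle between yellow_box_mid's own z axis and vertical above 0.6 rad).
It fails at once if another box, the forceps or the dish is moved by more than 20 mm (distance of any of blue_box_mid, grey_box_mid, forceps_mid, dish_mid from where it was at the start of the episode above 0.02 m).
It also fails if it takes over 58 s, if anything falls off the work surface, if the arm or the gripper's body presses on something with over 40 N, if the wrist force passes 120 N, or if a joint passes its speed limit or range.

ROBOT

A 6-joint arm with a two-finger parallel gripper is mounted at the origin on the work surface. World frame = base frame: x ahead of the robot, y to its left, z up, the work surface at z = 0. Lengths are in mm, angles in rad, forces in N, time in s.
With the tool pointing down it reaches from about 275 to 750 mm from the base axis. Payload 10.2 kg.
Tool frame: the origin (TCP) lies midway between the tips of the shut fingers; the grasp point (between the pads) lies 19 mm behind it (ctrl.grip_depth is the distance from the TCP to the grasp point, in mm); y points along the fingers, x is the direction in which the jaws open and shut, and the axes are right-handed (so a half turn about y gives the same grasp; the last joint's range is limited). The gripper opens to 85 mm and grips with 20 to 120 N. Pads are 22 mm wide; open, the fingers measure 114 mm over their backs; the gripper's body (76 mm by 85 mm) begins 54 mm behind the grasp point. The pads swing forward as they close: fully open they stand 13 mm farther back than shut.
Start: joints at [0.928, 0.313, 1.498, -0, 1.331, -0.223], TCP at [213.991, 479.415, 196.194] pointing down, gripper open.
Joint ranges: [-2.94, 2.94], [-0.97, 2.17], [0.19, 2.56], [-1.23, 4.37], [0.02, 3.11], [-2.88, 2.88]. Speed limits (rad/s): [2.39, 2.39, 3.01, 3.14, 3.14, 3.14].

INTERFACE

Orientations are given as a unit quaternion [w, x, y, z].
In Python, from rig import ctrl gives the robot as it stands. The module is installed in compiled form; this text tells all that it offers.
- The arm moves only by the tool drive_tool, never from a script. Its arguments are lists of equal length, an entry for each row: "gripper": the closure, from 0 (fully open) to 1 (shut); "offset": the shift along the tool's x, y, z in m, a list of three; "turn": the turn about the tool's y in degrees. In form: {"gripper": [gripper, ...], "offset": [[tx, ty, tz], ...], "turn": [turn, ...]}. A call has 1 to 20 rows; each row shifts and turns the commanded pose from where the row before left it, along the tool's axes as they then stand; what a row does not reach is not made up. A row lasts 1/12 s, in which the tool goes at most 41.7 mm and 7.16 degrees, less where a joint would pass 70% of its speed; a pose out of reach is approached as far as the arm can. A call is refused whole if a number of a shift passes 0.0417 or a number of a turn 7.16, either way. A call with a gripper value outside its range is refused whole. The fingers move at their own pace and stop on an object; "force" is the grip in N (left out, the last holds). Time passes only in rows, so rows that do not move let the fingers close. It gives the time, the measured TCP pose, the force and the opening at its end, in the units of the state.
- ctrl.sense(): the state, without advancing time (a new reading comes with each control period).
- ctrl.capture(name): name is "scene" or "top"; returns (picture, depth): 420x560x3 uint8, red, green, blue; 420x560 float32, mm along the optical axis (not along the pixel's ray), 0 where there is no reading.
- ctrl.camera_params(name): a dict with "fovy" (degrees; the focal length in pixels is half the picture's height over the tangent of half this angle, whatever the lens; pixels are square), "cx", "cy" (the principal point, pixels), "view" (4x4, takes a point from world to camera coordinates). Camera axes: x right, y down, z forward; pixel columns grow to the right and rows downward; lengths in mm; the calibration is good to about 2 mm. A picture is of the moment at which its call begins. camera_params takes no time and is no camera call.
- ctrl.finish_job(): hands the job in, once; it reports no verdict.
Trained networks look in the newest picture that a camera, given by its name, has taken for a name from the list of things; names that differ only in an ending like _2 or _b are one class to them, and where a whole thing is asked for, a point or a joint stands for the part that bears it (a point fixed in the world has none). Each returns a list of dicts, best first, with "score" (0 to 1); they miss things now and then, are a little off and sometimes report something else, mostly with a low value. They report only what shows in the picture. A call takes as long as a camera call.
- ctrl.boxes_of(camera, query): "centre" ([x, y, z] in mm, in the coordinates of the camera as it stood for that picture, good to about 4 mm: the middle of the surface that is visible of it).
- ctrl.regions_of(camera, query): "mask" (420x560 bool, what is visible of it).
- ctrl.pinpoint(camera, query): "centre" ([x, y, z] in mm, in the coordinates of the camera as it stood for that picture, good to about 4 mm: a listed point, or the origin of a listed thing).
The state is a dict: "time_s": time; "joints": joint angles; "dq": joint speeds; "tau": joint torques, N m; "eef_pos": TCP position; "ee_rot": TCP orientation; "force": force on the tool from outside, world axes, zero at the start; "wrist_torque": the same for the moment, N m; "grip_width": opening from 0.0 (shut) to 1.0 (fully open).
Only numpy, scipy, OpenCV 4.12 (cv2) and the standard library are available. Lean on these libraries where they do the work, as an engineer would, in place of code of your own. Each camera call takes 0.05 s, during which the arm holds its last target.

## Working session

There is one attempt and no reset: what is moved stays moved. The work goes in short steps, Python scripts to look and compute and a tool call to move; the robot and the scene stay as the last step left them, time stands still between calls to the robot, and variables do not carry over. Pictures are saved under pics/ and viewed, and the job is handed in when it is done.

Besides the shell and the picture viewer there is one more tool, called after ">>>" by a JSON object that holds its "op" and its "data". drive_tool: Moves the arm, as the interface text tells. Its arguments: {"type":"object","properties":{"gripper":{"type":"array","items":{"type":"number"}},"offset":{"type":"array","items":{"type":"array","items":{"type":"number"}}},"turn":{"type":"array","items":{"type":"number"}},"force":{"type":"number"}},"required":["gripper","offset","turn"]}

```bash
mkdir -p pics; cat > h.py <<'E'
import numpy as np, cv2
from rig import ctrl
def cam(n):
    p=ctrl.camera_params(n); f=210/np.tan(np.radians(p['fovy'])/2)
    return f,p['cx'],p['cy'],np.array(p['view'])
def w(n,c):
    V=cam(n)[3]; return (np.linalg.inv(V)@np.r_[c,1])[:3]
def pc(n,d):
    f,cx,cy,V=cam(n); v,u=np.mgrid[0:420,0:560]
    P=np.stack([(u-cx)/f*d,(v-cy)/f*d,d,np.ones_like(d)],-1)
    return (P@np.linalg.inv(V).T)[...,:3]
def save(n,im): cv2.imwrite('pics/'+n,cv2.cvtColor(im,cv2.COLOR_RGB2BGR))
E
python3 - <<'E'
from h import *
np.set_printoptions(precision=1,suppress=True)
print(ctrl.sense(),ctrl.grip_depth)
for n in ('scene','top'):
    im,d=ctrl.capture(n); save(n+'0.png',im); np.save(n+'0.npy',d)
    print(n,ctrl.camera_params(n))
    for q in ['yellow_box_mid','blue_box_mid','grey_box_mid','rack','mat_top','base_spot','base','forceps_mid','dish_mid']:
        print(q,[(round(r['score'],2),w(n,r['centre'])) for r in ctrl.pinpoint(n,q)[:2]])
E
```

```text
{'time_s': 0.0, 'joints': array([ 0.9,  0.3,  1.5, -0. ,  1.3, -0.2]), 'dq': array([-0.,  0., -0., -0.,  0., -0.]), 'tau': array([ -0. , -41.2, -26. ,  -0. ,   0. ,   0. ]), 'eef_pos': array([213.8, 479.2, 195.6]), 'ee_rot': array([-0.6,  0.6,  0.4, -0.4]), 'force': array([-0.3, -0. ,  0.4]), 'wrist_torque': array([-0.,  0., -0.]), 'grip_width': 1.0007154943860057} 18.700000000000003
scene {'fovy': 46.837381168552255, 'cx': 283.84863683913414, 'cy': 212.60741659309318, 'view': array([[   0.8,    0.6,    0. , -572.4],
       [   0.4,   -0.6,   -0.7, -189.8],
       [  -0.4,    0.6,   -0.7, 1243.5],
       [   0. ,    0. ,    0. ,    1. ]])}
yellow_box_mid [(0.56, array([561.4, 293.2,  22.7]))]
blue_box_mid [(0.71, array([553.4, 343.7,  29. ]))]
grey_box_mid [(0.79, array([567.1, 235.3,  24.9])), (0.68, array([561.1, 293.1,  25. ]))]
rack [(0.57, array([557.9, 298.2,   1.3]))]
mat_top [(0.67, array([535.5,   1.8,   4.4]))]
base_spot [(0.66, array([ 508.8, -295. ,   33.8]))]
base [(0.59, array([ 507.5, -295.6,    4.9])), (0.47, array([562.9, 293.8,  25.5]))]
forceps_mid [(0.65, array([ 601. , -274.4,   39.4]))]
dish_mid [(0.57, array([812.6, -43.5,   6.8]))]
top {'fovy': 56.93264935215522, 'cx': 282.0101593178717, 'cy': 212.4945753432293, 'view': array([[ -0. ,  -1. ,  -0. ,  43.4],
       [ -1. ,   0. ,  -0.1, 659. ],
       [  0.1,   0. ,  -1. , 741.6],
       [  0. ,   0. ,   0. ,   1. ]])}
yellow_box_mid [(0.93, array([566.4, 290.5,  19.4]))]
blue_box_mid [(0.83, array([557.4, 344.6,  23.2]))]
grey_box_mid [(0.85, array([569.7, 236.1,  22.4])), (0.66, array([ 511.5, -290.6,   39.1]))]
rack [(0.9, array([557.6, 287. ,  -2.7]))]
mat_top [(0.69, array([ 508.1, -293.9,   -2.2]))]
base_spot [(0.85, array([ 512. , -291.6,   38.7]))]
base [(0.72, array([ 507.5, -297. ,   -4.7]))]
forceps_mid [(0.84, array([ 601.6, -270.7,   41.7])), (0.37, array([557.9, 288.5,   0.6]))]
dish_mid [(0.94, array([810.9, -46.8,   6.1]))]
```

View pics/top0.png

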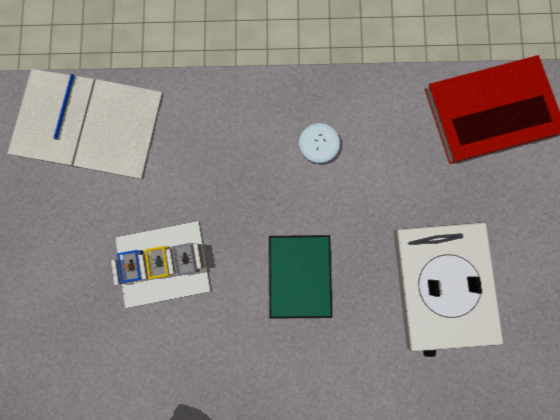

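View pics/scene0.png

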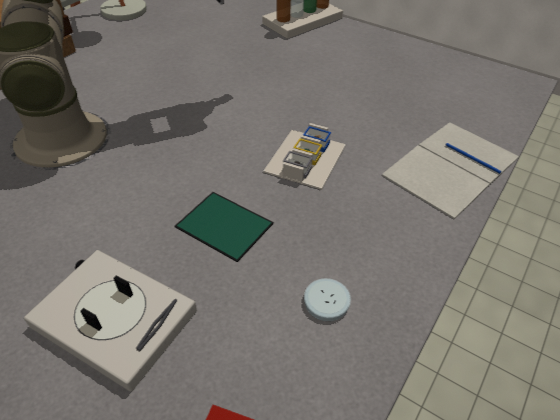

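```bash
python3 - <<'E'
from h import *
np.set_printoptions(precision=4,suppress=True)
s=ctrl.sense(); print(s['ee_rot'],s['joints'])
from scipy.spatial.transform import Rotation as R
q=s['ee_rot']; print(R.from_quat(np.r_[q[1:],q[0]]).as_matrix())
for n in ('top','scene'):
    d=np.load(n+'0.npy'); P=pc(n,d); 
    im=cv2.cvtColor(cv2.imread(f'pics/{n}0.png'),cv2.COLOR_BGR2HSV)
    def rep(name,m):
        if m.sum()<10: print(name,'few');return
        r=cv2.minAreaRect(P[m][:,:2].astype(np.float32)); print(n,name,m.sum(),r,np.percentile(P[m][:,2],[5,50,95]))
    X,Y,Z=P[...,0],P[...,1],P[...,2]; ok=d>0
    H,S,V=im[...,0],im[...,1],im[...,2]
    yl=(H>18)&(H<34)&(S>110)&(V>90)&ok
    k,l,st,c=cv2.connectedComponentsWithStats(yl.astype(np.uint8))
    for i in range(1,k):
        if st[i,4]>60: rep('yel',l==i)
    black=(V<60)&ok&(Z>45)&(Z<90)&(abs(X-510)<60)&(abs(Y+293)<80)
    k,l,st,c=cv2.connectedComponentsWithStats(black.astype(np.uint8))
    for i in range(1,k):
        if st[i,4]>30: rep('stop',l==i)
    rep('basetop',ok&(Z>30)&(Z<41)&(abs(X-510)<150)&(abs(Y+293)<180))
    rep('walls',ok&(Z>40)&(Z<48)&(abs(X-558)<100)&(abs(Y-290)<110)&(S<60)&(V>150))
    rep('mat',ok&(Z<12)&(H>35)&(H<90)&(S>70)&(abs(Y)<150))
E
```

```text
[ 0.5932 -0.5932 -0.3848  0.3848] [ 0.9276  0.3129  1.4977  0.      1.331  -0.2234]
[[ 0.4076  0.     -0.9132]
 [ 0.9132  0.      0.4076]
 [ 0.     -1.     -0.    ]]
top yel 286 ((563.6807861328125, 296.0119323730469), (64.09324645996094, 55.551761627197266), 8.986193656921387) [18.0344 40.6179 43.3438]
top stop 156 ((514.3496704101562, -332.0836181640625), (28.58241844177246, 7.536461353302002), 5.201879501342773) [47.2583 66.8112 75.4774]
top stop 135 ((508.93206787109375, -254.11734008789062), (28.653404235839844, 7.131505012512207), 3.0940325260162354) [47.2525 68.3807 75.2773]
top basetop 10745 ((510.5369873046875, -294.25396728515625), (240.75010681152344, 180.56178283691406), 4.034426689147949) [32.1135 34.5282 37.1943]
top walls 350 ((562.918212890625, 289.74835205078125), (55.88093566894531, 175.4171142578125), 10.589183807373047) [40.8455 43.1818 45.199 ]
top mat 4794 ((531.630859375, 0.4735565185546875), (124.70149230957031, 164.66220092773438), 89.66458892822266) [0.3989 2.6925 4.9575]
scene yel 121 ((560.2628173828125, 296.97601318359375), (58.97370910644531, 59.52537536621094), 11.95948600769043) [38.2035 42.2549 44.5495]
scene stop 179 ((509.078857421875, -255.5782470703125), (28.407760620117188, 8.866905212402344), 3.1194589138031006) [46.817  66.9697 76.5774]
scene stop 187 ((513.7431640625, -333.2005310058594), (30.29840660095215, 8.218992233276367), 2.927600622177124) [47.4017 67.8865 76.9144]
scene basetop 11493 ((506.97601318359375, -294.3063659667969), (248.707275390625, 180.17591857910156), 3.742790460586548) [33.3633 35.8952 38.3726]
scene walls 174 ((554.6167602539062, 290.63031005859375), (55.042640686035156, 178.5475616455078), 9.389885902404785) [40.5554 44.3075 47.0321]
scene mat 3253 ((529.4322509765625, 1.3960494995117188), (126.35462188720703, 167.82608032226562), 89.84030151367188) [1.6746 4.1085 6.4673]
```

```bash
python3 - <<'E'
from h import *
np.set_printoptions(precision=2,suppress=True)
for n in ('top','scene'):
    d=np.load(n+'0.npy'); P=pc(n,d); 
    im=cv2.cvtColor(cv2.imread(f'pics/{n}0.png'),cv2.COLOR_BGR2HSV)
    X,Y,Z=P[...,0],P[...,1],P[...,2]; ok=d>0
    H,S,V=im[...,0],im[...,1],im[...,2]
    near=ok&(abs(X-558)<110)&(abs(Y-290)<120)
    m=near&(V>120)&(S<70)&(Z>3)&(Z<10)
    m=cv2.morphologyEx(m.astype(np.uint8),cv2.MORPH_OPEN,np.ones((3,3)))>0
    print(n,'floor',m.sum(),cv2.minAreaRect(P[m][:,:2].astype(np.float32)))
    yl=(H>18)&(H<34)&(S>110)&(V>90)&near&(Z>38)
    Q=P[yl][:,:2].astype(np.float32); print('rim',yl.sum(),np.percentile(P[yl][:,2],[5,50,95]),cv2.minAreaRect(Q),Q.mean(0))
    print(Q[Q[:,0].argmin()],Q[Q[:,0].argmax()],Q[Q[:,1].argmin()],Q[Q[:,1].argmax()])
    yl=(H>18)&(H<34)&(S>110)&(V>90)&near&(Z<30)
    Q=P[yl]; print(len(Q),Q.mean(0) if len(Q) else 0)
im=cv2.imread('pics/top0.png')[210:320,95:225]; cv2.imwrite('pics/crop0.png',cv2.resize(im,None,fx=5,fy=5,interpolation=cv2.INTER_CUBIC))
E
```

```text
top floor 3104 ((559.3242797851562, 288.816650390625), (149.91131591796875, 179.77833557128906), 10.524829864501953)
rim 228 [38.86 40.99 43.38] ((563.1725463867188, 288.4304504394531), (60.10795974731445, 41.169532775878906), 9.664498329162598) [562.97 287.8 ]
[531.3 296.6] [594.89 276.84] [536.95 264.  ] [587.26 313.41]
26 [566.24 294.48  16.84]
scene floor 1360 ((557.785888671875, 291.085693359375), (151.376708984375, 186.1277313232422), 10.523062705993652)
rim 115 [39.81 42.35 44.63] ((561.7025146484375, 292.14300537109375), (58.911041259765625, 47.58755874633789), 9.260088920593262) [562.92 290.08]
[530.82 305.96] [593.87 277.5 ] [541.69 265.7 ] [575.32 318.47]
33 [590.14 289.52  16.53]
```

View pics/crop0.png

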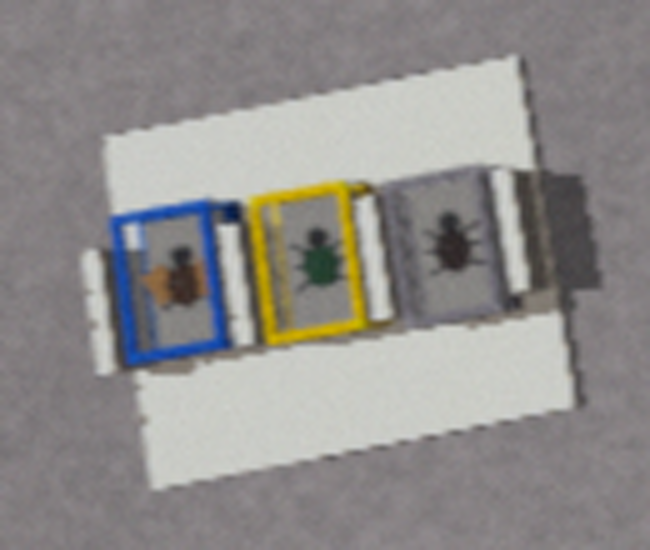

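>>> {"op": "drive_tool", "data": {"gripper": [0, 0, 0, 0, 0, 0, 0, 0, 0, 0], "offset": [[0, 0, 0], [0, 0, 0], [0, 0, 0], [0, 0, 0], [0, 0, 0], [0, 0, 0], [0, 0, 0], [0, 0, 0], [0, 0, 0], [0, 0, 0]], "turn": [7, 7, 7, 7, 7, 7, 7, 7, 0, 0], "force": 25}}

```text
time_s: 1.83
eef_pos: [214.0, 479.4, 196.2]
ee_rot: [0.704, -0.704, -0.063, 0.063]
force: [-0.1, -0.3, -0.9]
grip_width: 1.001
```

```bash
cat >> h.py <<'E'
from scipy.spatial.transform import Rotation as R
def to(x,y,z):
    s=ctrl.sense(); q=s['ee_rot']; M=R.from_quat(np.r_[q[1:],q[0]]).as_matrix()
    yaw=np.degrees(np.arctan2(M[1,0],M[0,0]))
    print('t',s['time_s'],'pos',s['eef_pos'],'yaw',round(yaw,2),'tilt',M[2],'grip',s['grip_width'],'F',s['force'],'j',s['joints'])
    print('offset mm',(np.array([x,y,z])-s['eef_pos'])@M)
E
python3 -c "
from h import *
np.set_printoptions(precision=2,suppress=True)
to(563,289,110)"
```

```text
t 1.8333 pos [214.   479.42 196.2 ] yaw 10.16 tilt [ 0. -1.  0.] grip 1.0010779151794695 F [-0.13 -0.29 -0.9 ] j [ 0.93  0.31  1.5  -0.    1.33  0.75]
offset mm [ 309.95   86.2  -248.99]
```

>>> {"op": "drive_tool", "data": {"gripper": [0, 0, 0, 0, 0, 0, 0, 0, 0, 0, 0, 0, 0, 0, 0, 0], "offset": [[0.022, 0.005, -0.0178], [0.022, 0.005, -0.0178], [0.022, 0.005, -0.0178], [0.022, 0.005, -0.0178], [0.022, 0.005, -0.0178], [0.022, 0.005, -0.0178], [0.022, 0.005, -0.0178], [0.022, 0.005, -0.0178], [0.022, 0.005, -0.0178], [0.022, 0.005, -0.0178], [0.022, 0.005, -0.0178], [0.022, 0.005, -0.0178], [0.022, 0.005, -0.0178], [0.022, 0.005, -0.0178], [0, 0, 0], [0, 0, 0]], "turn": [0, 0, 0, 0, 0, 0, 0, 0, 0, 0, 0, 0, 0, 0, 0, 0]}}

```text
time_s: 3.17
eef_pos: [561.0, 286.3, 125.4]
ee_rot: [-0.704, 0.704, 0.061, -0.062]
force: [0.3, 0.4, 0.5]
grip_width: 0.997
```

```bash
python3 -c "
from h import *
np.set_printoptions(precision=2,suppress=True)
to(563,289,5)
for n in ('scene','top'):
    im,d=ctrl.capture(n); save(n+'1.png',im)
a=cv2.imread('pics/scene1.png')[60:220,220:400];b=cv2.imread('pics/top1.png')[190:330,80:240]
cv2.imwrite('pics/c1.png',np.hstack([cv2.resize(a,(400,356)),cv2.resize(b,(400,356))]))"
```

```text
t 3.1667 pos [560.96 286.3  125.43] yaw 10.02 tilt [-0. -1. -0.] grip 0.9974647679855517 F [0.28 0.42 0.54] j [0.29 0.6  1.25 0.   1.29 0.11]
offset mm [  2.61 120.43   2.31]
```

View pics/c1.png

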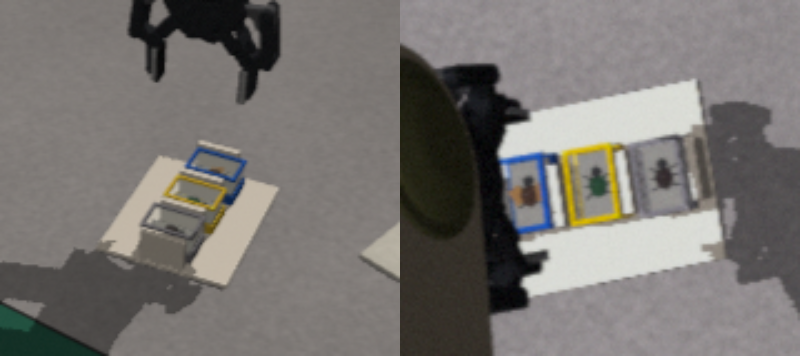

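>>> {"op": "drive_tool", "data": {"gripper": [0, 0, 0, 0, 0, 0, 0, 0, 0, 0, 0, 0, 0, 0, 0, 0], "offset": [[0.0026, 0.01, 0.0023], [0, 0.01, 0], [0, 0.01, 0], [0, 0.01, 0], [0, 0.01, 0], [0, 0.01, 0], [0, 0.01, 0], [0, 0.01, 0], [0, 0.008, 0], [0, 0.008, 0], [0, 0.007, 0], [0, 0.006, 0], [0, 0.006, 0], [0, 0.005, 0], [0, 0, 0], [0, 0, 0]], "turn": [0, 0, 0, 0, 0, 0, 0, 0, 0, 0, 0, 0, 0, 0, 0, 0]}}

```text
time_s: 4.6
eef_pos: [562.6, 289.9, 6.1]
ee_rot: [-0.704, 0.704, 0.061, -0.061]
force: [0.1, -0.1, -0.3]
grip_width: 0.998
```

```bash
python3 -c "
from h import *
np.set_printoptions(precision=2,suppress=True)
to(563,289,5)
for n in ('scene','top'):
    im,d=ctrl.capture(n); save(n+'2.png',im)
a=cv2.imread('pics/scene2.png')[80:220,220:380];b=cv2.imread('pics/top2.png')[200:320,80:220]
cv2.imwrite('pics/c2.png',np.hstack([cv2.resize(a,(400,350)),cv2.resize(b,(400,350))]))"
```

```text
t 4.6 pos [562.59 289.87   6.1 ] yaw 9.95 tilt [-0. -1. -0.] grip 0.9984618501978415 F [ 0.05 -0.05 -0.26] j [0.29 0.74 1.35 0.   1.06 0.12]
offset mm [ 0.25  1.1  -0.93]
```

View pics/c2.png

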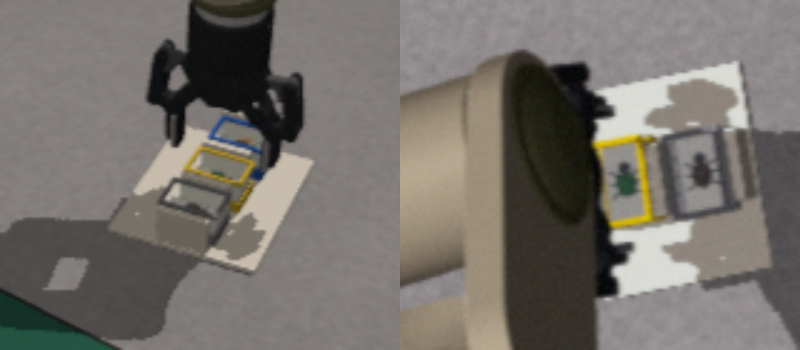

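```bash
python3 -c "
from h import *
np.set_printoptions(precision=1,suppress=True)
for n in ('scene','top'):
    im,d=ctrl.capture(n); P=pc(n,d); V=im.max(-1)
    X,Y,Z=P[...,0],P[...,1],P[...,2]
    m=(d>0)&(V<75)&(Z>12)&(Z<70)&(abs(X-563)<75)&(abs(Y-289)<70)
    for s in (m&(X<525),m&(X>600)):
        Q=P[s]
        for lo in range(10,70,10):
            q=Q[(Q[:,2]>=lo)&(Q[:,2]<lo+10)]
            if len(q)>3: print(n,lo,len(q),q.min(0)[:2],q.max(0)[:2],np.median(q,0))
a=cv2.imread('pics/scene2.png')[90:190,260:360]; cv2.imwrite('pics/c2b.png',cv2.resize(a,(600,600),interpolation=cv2.INTER_CUBIC))
"
```

```text
scene 50 4 [518.7 275.2] [520.8 287.3] [520.  280.9  57.2]
scene 60 19 [510.6 272.1] [522.7 292.1] [519.6 275.3  65.2]
scene 60 16 [607.9 287.1] [619.1 296.7] [612.9 290.3  66.1]
top 60 4 [605.9 287.8] [617.5 296.6] [611.5 291.8  66.3]
```

View pics/c2b.png

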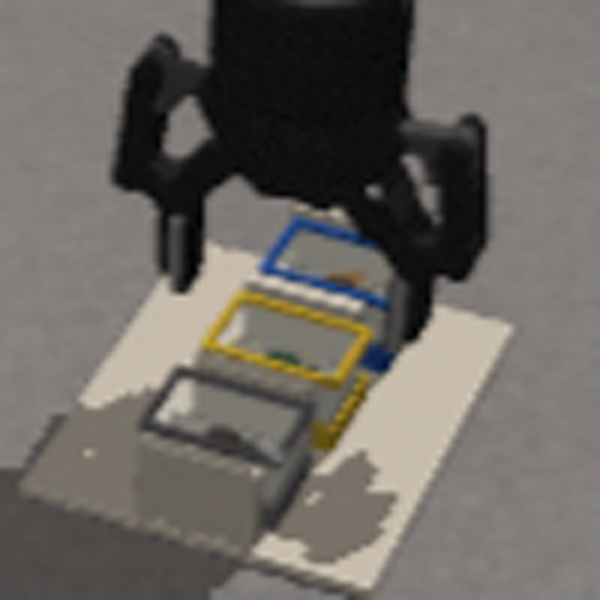

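```bash
python3 -c "
from h import *
np.set_printoptions(precision=1,suppress=True)
f,cx,cy,V=cam('scene')
c=np.array([562.6,289.9]);a=np.radians(10);u=np.array([np.cos(a),np.sin(a)])
for s in (-45,-30,30,45):
  for z in (6,20,42,60):
    p=V@np.r_[c+s*u,z,1]; x=f*p[0]/p[2]+cx; y=f*p[1]/p[2]+cy
    print(s,z,(x-260)*6,(y-90)*6)
im,d=ctrl.capture('scene');P=pc('scene',d)
for (x,y) in [(180,280),(185,260),(410,325),(400,300),(270,300)]: 
  v,u_=int(y/6+90),int(x/6+260); print(x,y,P[v,u_],im[v,u_])
"
```

```text
-45 6 180.42497075256608 375.33747907395633
-45 20 181.37980991339816 348.94383706117964
-45 42 182.9132124029942 306.5575608881279
-45 60 184.1987578610915 271.02254305057073
-30 6 213.66537053248567 384.97874510160983
-30 20 214.9042866345186 358.58024146208584
-30 42 216.8940378204377 316.18313819009506
-30 60 218.56230302631423 280.63617497220577
30 6 348.81212458839286 424.17760604352975
30 20 351.2248971933029 397.76476155021913
30 42 355.101033641669 355.33233794046436
30 60 358.35196583631614 319.7440830254452
45 6 383.1559109312901 434.13890562840396
45 20 385.8718150606571 407.72380474699094
45 42 390.2352556837511 365.28463209624255
45 60 393.8951973121714 329.6877469597523
180 280 [521.8 273.2  64.6] [37 36 35]
185 260 [520.8 274.5  72.3] [36 36 36]
410 325 [614.  295.2  67.7] [14 16 18]
400 300 [612.1 286.5  84.2] [75 74 72]
270 300 [546.  304.8  43.2] [174 143  44]
```

```bash
python3 -c "
from h import *
np.set_printoptions(precision=1,suppress=True)
to(563,289,5)
d0=np.load('scene0.npy')
im,d=ctrl.capture('scene');save('scene3.png',im);P=pc('scene',d)
m=(d>0)&(d0>0)&(d<d0-12)
X,Y,Z=P[...,0],P[...,1],P[...,2]
m&=(abs(Y-289)<80)&(Z<120)
for s in (m&(X<540),m&(X>585)):
  Q=P[s]
  for lo in range(0,120,8):
    q=Q[(Q[:,2]>=lo)&(Q[:,2]<lo+8)]
    if len(q)>1: print(lo,len(q),q.min(0)[:2],q.max(0)[:2])
"
```

```text
t 4.85 pos [562.8 290.    6.6] yaw 9.95 tilt [ 0. -1.  0.] grip 1.0016312750783767 F [ 1.   0.2 -0.3] j [0.3 0.7 1.3 0.  1.1 0.1]
offset mm [ 0.1  1.6 -1. ]
0 18 [-225.   212.3] [366.4 366.2]
56 14 [513.3 271.5] [523.  292.9]
64 20 [509.7 270.2] [522.2 291.7]
72 23 [509.8 270.1] [522.3 293.5]
80 22 [508.7 270.1] [523.  292.7]
88 20 [509.4 268.3] [522.8 291.1]
96 21 [497.  266.1] [522.7 291. ]
104 67 [491.1 263.9] [529.5 289.9]
112 37 [493.8 262.3] [535.9 293.8]
56 7 [607.7 286.9] [613.  294.2]
64 20 [607.4 284.5] [618.3 304.4]
72 20 [605.6 285.4] [618.5 301.8]
80 19 [607.5 284.7] [619.5 303.5]
88 17 [606.  283.9] [619.2 297.3]
96 28 [601.7 283.6] [634.3 306.3]
104 79 [600.9 282.9] [637.4 309.8]
112 61 [589.  275.5] [635.8 311.8]
```

>>> {"op": "drive_tool", "data": {"gripper": [0.1, 0.2, 0.25, 0.3, 0.35, 0.4, 0.4, 0.4, 0.4, 0.4], "offset": [[0, 0, 0], [0, 0, 0], [0, 0, 0], [0, 0, 0], [0, 0, 0], [0, 0, 0], [0, 0, 0], [0, 0, 0], [0, 0, 0], [0, 0, 0]], "turn": [0, 0, 0, 0, 0, 0, 0, 0, 0, 0], "force": 22}}

```text
time_s: 5.73
eef_pos: [562.6, 289.9, 6.2]
ee_rot: [0.704, -0.704, -0.061, 0.061]
force: [0.9, 0.3, 0.2]
grip_width: 0.599
```

```bash
python3 -c "
from h import *
np.set_printoptions(precision=2,suppress=True)
to(563,289,5)
for n in ('scene','top'):
    im,d=ctrl.capture(n); save(n+'4.png',im); np.save(n+'4.npy',d)
a=cv2.imread('pics/scene4.png')[90:190,260:360];cv2.imwrite('pics/c4.png',cv2.resize(a,(600,600),interpolation=cv2.INTER_CUBIC))
"
```

```text
t 5.7333 pos [562.56 289.9    6.19] yaw 9.95 tilt [-0. -1.  0.] grip 0.5985808502721532 F [0.85 0.25 0.22] j [0.29 0.74 1.35 0.   1.06 0.12]
offset mm [ 0.28  1.19 -0.96]
```

View pics/c4.png

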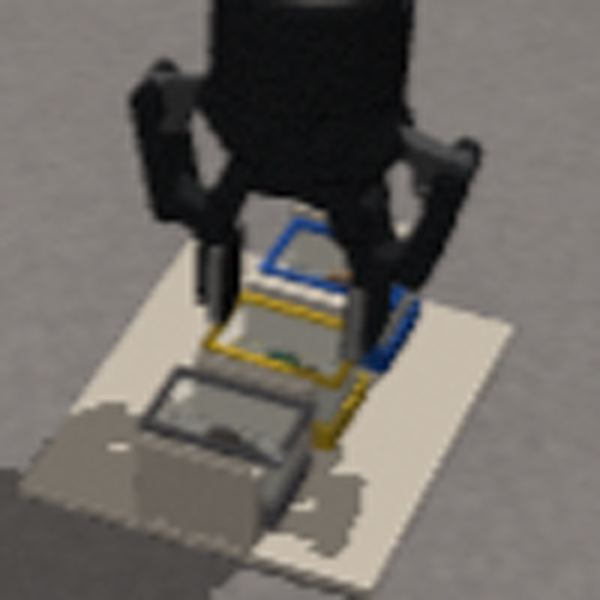

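```bash
python3 -c "
from h import *
np.set_printoptions(precision=1,suppress=True)
for n in ('scene','top'):
  d0=np.load(n+'0.npy'); d=np.load(n+'4.npy');P=pc(n,d)
  m=(d>0)&(d0>0)&(d<d0-6)
  X,Y,Z=P[...,0],P[...,1],P[...,2]
  m&=(abs(Y-289)<60)&(Z<110)&(abs(X-563)<70)
  for s in (m&(X<555),m&(X>575)):
    Q=P[s]; Q=Q[Q[:,2].argsort()]; print(n,len(Q)); print(Q[:8].tolist() if 0 else Q[:8])
"
```

```text
scene 240
[[506.3 245.7   7.7]
 [512.9 231.6   7.9]
 [505.3 234.1   8.8]
 [509.2 268.1   9.7]
 [506.7 294.8  10. ]
 [511.6 268.9  10.3]
 [497.2 281.8  11. ]
 [532.8 307.5  41.8]]
scene 243
[[630.4 342.8   3.2]
 [608.7 339.8   7.9]
 [630.8 285.9   8. ]
 [602.9 266.6   8.1]
 [632.1 264.1   8.5]
 [620.7 264.7   8.8]
 [599.3 258.4   9. ]
 [606.9 322.7   9. ]]
top 140
[[539.2 273.9  49. ]
 [537.3 273.6  49.9]
 [527.7 276.9  51. ]
 [529.6 276.6  52.2]
 [531.6 276.5  52.4]
 [535.5 272.6  52.6]
 [533.6 273.8  54.8]
 [537.5 273.8  55.2]]
top 133
[[618.6 230.1   9. ]
 [596.7 284.6  46.1]
 [590.6 283.8  48. ]
 [588.7 295.4  49.2]
 [594.6 283.5  49.2]
 [592.5 282.7  51.3]
 [594.5 284.7  51.5]
 [590.5 284.4  51.9]]
```

>>> {"op": "drive_tool", "data": {"gripper": [0, 0, 0, 0, 0, 0, 0, 0, 0, 0, 0, 0, 0, 0, 0, 0], "offset": [[0, 0, 0], [0, 0, 0], [0, 0, 0], [0, 0, 0], [0, 0, 0], [0, 0, 0], [0, 0.005, 0], [0, 0.005, 0], [0, 0.005, 0], [0, 0.005, 0], [0, 0.004, 0], [0, 0.004, 0], [0, 0.004, 0], [0, 0.003, 0], [0, 0, 0], [0, 0, 0]], "turn": [0, 0, 0, 0, 0, 0, 0, 0, 0, 0, 0, 0, 0, 0, 0, 0]}}

```text
time_s: 7.17
eef_pos: [562.6, 289.9, -28.9]
ee_rot: [-0.704, 0.704, 0.061, -0.061]
force: [-0.9, -0.1, 0.8]
grip_width: 1.0
```

```bash
cat >> h.py <<'E'
def tips(n,d,xy,yaw,op,lo=3,z0=8):
    # finger points = new vs background
    d0=np.load(n+'0.npy'); P=pc(n,d); m=(d>0)&(d0>0)&(d<d0-8)
    Q=P[m]; u=np.array([np.cos(yaw),np.sin(yaw)]); v=np.array([-u[1],u[0]])
    a=(Q[:,:2]-xy)@u; b=(Q[:,:2]-xy)@v
    for s in (-1,1):
        k=(abs(b)<22)&(s*a>op/2-8)&(s*a<op/2+22)&(Q[:,2]>z0)&(Q[:,2]<130)
        z=np.sort(Q[k][:,2]); kk=k&(Q[:,2]<z[0]+25 if len(z) else False)
        print(n,s,len(z),'lowest z',z[:6],'a',np.percentile(a[kk],[5,50,95]) if kk.any() else '', 'b',np.percentile(b[kk],[5,50,95]) if kk.any() else '')
def crop(i,boxes):
    ims=[cv2.resize(cv2.imread(f'pics/{n}{i}.png')[y0:y1,x0:x1],(400,int(400*(y1-y0)/(x1-x0))),interpolation=cv2.INTER_CUBIC) for n,x0,x1,y0,y1 in boxes]
    h=min(a.shape[0] for a in ims); cv2.imwrite(f'pics/c{i}.png',np.hstack([a[:h] for a in ims]))
def shot(i):
    D={}
    for n in ('scene','top'):
        im,d=ctrl.capture(n); save(f'{n}{i}.png',im); np.save(f'{n}{i}.npy',d); D[n]=d
    return D
E
python3 -c "
from h import *
np.set_printoptions(precision=1,suppress=True)
to(563,289,5)
D=shot(5)
for n in D: tips(n,D[n],np.array([562.6,290]),np.radians(10),85)
crop(5,[('scene',260,360,90,190),('top',90,210,200,320)])
"
```

```text
t 7.1667 pos [562.6 289.9 -28.9] yaw 9.95 tilt [-0. -1. -0.] grip 0.9998331148594304 F [-0.9 -0.1  0.8] j [ 0.3  0.8  1.4 -0.   1.   0.1]
offset mm [  0.3 -33.9  -0.9]
scene -1 339 lowest z [19.  21.  21.4 22.7 22.9 23.4] a [-56.  -44.6 -43.4] b [-13.1  -6.5   7.5]
scene 1 374 lowest z [ 9.5 22.9 23.6 24.3 24.7 26.4] a [42.2 48.2 54.6] b [-13.6  -9.3  -5. ]
top -1 112 lowest z [27.4 29.2 29.5 29.9 30.2 30.7] a [-53.9 -47.1 -42.3] b [-12.7 -11.5  -7.4]
top 1 128 lowest z [22.2 23.  25.2 25.9 25.9 27.7] a [43.5 47.1 55.8] b [-12.2  -9.9  -2. ]
```

View pics/c5.png

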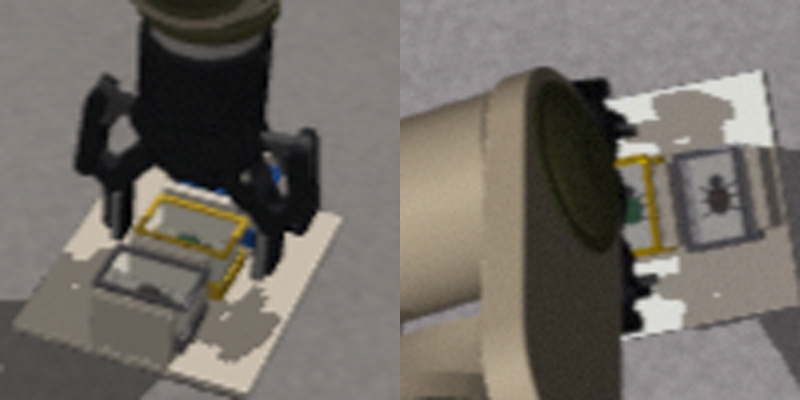

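>>> {"op": "drive_tool", "data": {"gripper": [0.1, 0.2, 0.25, 0.28, 0.3, 0.32, 0.34, 0.36, 0.4, 0.5, 0.5, 0.5], "offset": [[0, 0, 0], [0, 0, 0], [0, 0, 0], [0, 0, 0], [0, 0, 0], [0, 0, 0], [0, 0, 0], [0, 0, 0], [0, 0, 0], [0, 0, 0], [0, 0, 0], [0, 0, 0]], "turn": [0, 0, 0, 0, 0, 0, 0, 0, 0, 0, 0, 0], "force": 25}}

```text
time_s: 8.27
eef_pos: [562.7, 289.9, -28.6]
ee_rot: [0.704, -0.704, -0.061, 0.061]
force: [-1.5, -0.2, 5.7]
grip_width: 0.696
```

```bash
python3 -c "
from h import *
np.set_printoptions(precision=1,suppress=True)
to(563,289,5)
D=shot(6)
for n in D: tips(n,D[n],np.array([562.6,290]),np.radians(10),60)
crop(6,[('scene',260,360,90,190),('top',90,210,200,320)])
"
```

```text
t 8.2667 pos [562.7 289.9 -28.6] yaw 9.95 tilt [ 0. -1.  0.] grip 0.6957727805026526 F [-1.5 -0.2  5.7] j [0.3 0.8 1.4 0.  1.  0.1]
offset mm [  0.2 -33.6  -0.9]
scene -1 234 lowest z [20.7 20.8 23.3 25.2 25.5 28.3] a [-44.4 -41.1 -34.2] b [-12.2  -7.   -3.5]
scene 1 379 lowest z [13.4 16.2 18.  18.7 19.8 20.1] a [31.6 36.6 43.1] b [-13.   -8.1   2.2]
top -1 114 lowest z [15.8 18.9 20.9 21.4 22.3 22.7] a [-41.8 -35.1 -30.4] b [-12.3 -11.3  -7.7]
top 1 93 lowest z [15.4 17.3 19.9 21.  22.1 22.6] a [32.5 36.  42.8] b [-13.4 -11.7  -7.5]
```

View pics/c6.png

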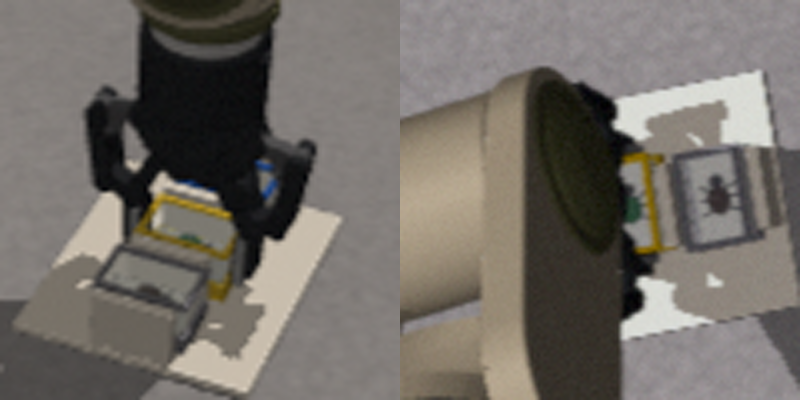

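>>> {"op": "drive_tool", "data": {"gripper": [0.5, 0.5, 0.5, 0.5, 0.5, 0.5, 0.5, 0.5, 0.5, 0.5, 0.5, 0.5, 0.5, 0.5], "offset": [[0, -0.002, 0], [0, -0.003, 0], [0, -0.005, 0], [0, -0.006, 0], [0, -0.007, 0], [0, -0.008, 0], [0, -0.009, 0], [0, -0.01, 0], [0, -0.01, 0], [0, -0.01, 0], [0, -0.01, 0], [0, -0.01, 0], [0, -0.005, 0], [0, 0, 0]], "turn": [0, 0, 0, 0, 0, 0, 0, 0, 0, 0, 0, 0, 0, 0]}}

```text
time_s: 9.53
eef_pos: [563.2, 290.1, 67.8]
ee_rot: [0.705, -0.704, -0.062, 0.061]
force: [0.4, -0.3, -0.8]
grip_width: 0.698
```

```bash
python3 -c "
from h import *
np.set_printoptions(precision=1,suppress=True)
to(563,289,5)
D=shot(7)
crop(7,[('scene',240,380,50,190),('top',60,210,180,330)])
"
```

```text
t 9.5333 pos [563.2 290.1  67.8] yaw 9.95 tilt [ 0. -1.  0.] grip 0.6977428711795436 F [ 0.4 -0.3 -0.8] j [ 0.3  0.7  1.3 -0.   1.2  0.1]
offset mm [-0.5 62.8 -1. ]
```

View pics/c7.png

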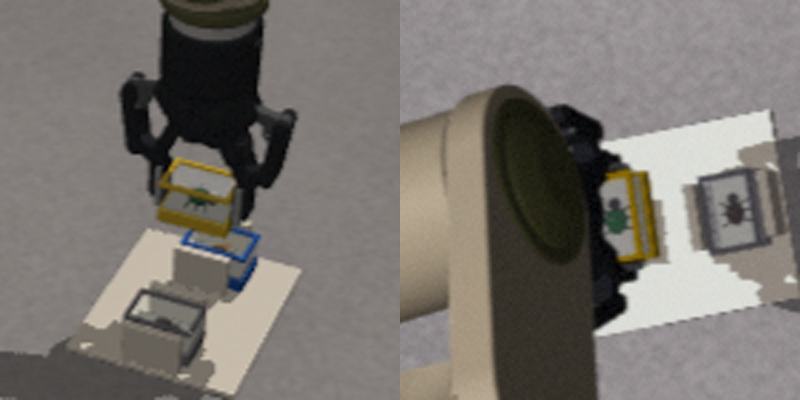

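>>> {"op": "drive_tool", "data": {"gripper": [0.5, 0.5, 0.5, 0.5, 0.5, 0.5, 0.5, 0.5, 0.5, 0.5, 0.5, 0.5, 0.5, 0.5, 0.5], "offset": [[0, 0, 0], [0, 0, 0], [0, 0, 0], [0, 0, 0], [0, 0, 0], [0, 0, 0], [0, 0, 0], [0, 0, 0], [0, 0, 0], [0, 0, 0], [0, 0, 0], [0, 0, 0], [0, 0, 0], [0, 0, 0], [0, 0, 0]], "turn": [-4, -6, -7, -7, -7, -7, -7, -7, -7, -7, -7, -6, -5, 0, 0]}}

```text
time_s: 10.88
eef_pos: [562.3, 289.8, 65.6]
ee_rot: [0.483, -0.483, -0.516, 0.517]
force: [-0.2, 0.0, -1.0]
grip_width: 0.697
```

```bash
python3 -c "
from h import *
np.set_printoptions(precision=2,suppress=True)
to(531,1,67)
"
```

```text
t 10.8833 pos [562.28 289.78  65.57] yaw 93.79 tilt [-0. -1.  0.] grip 0.6973226622392202 F [-0.25  0.03 -1.04] j [ 0.29  0.67  1.3  -0.    1.17 -1.35]
offset mm [-286.08   -1.31   50.32]
```

>>> {"op": "drive_tool", "data": {"gripper": [0.5, 0.5, 0.5, 0.5, 0.5, 0.5, 0.5, 0.5, 0.5, 0.5, 0.5, 0.5, 0.5, 0.5, 0.5, 0.5, 0.5, 0.5, 0.5], "offset": [[-0.008, 0, 0.002], [-0.015, 0, 0.003], [-0.019, 0, 0.003], [-0.019, 0, 0.003], [-0.019, 0, 0.003], [-0.019, 0, 0.003], [-0.019, 0, 0.003], [-0.019, 0, 0.003], [-0.019, 0, 0.003], [-0.019, 0, 0.003], [-0.019, 0, 0.003], [-0.019, 0, 0.003], [-0.019, 0, 0.003], [-0.019, 0, 0.003], [-0.019, 0, 0.003], [-0.011, 0, 0.004], [-0.005, 0, 0.002], [0, 0, 0], [0, 0, 0]], "turn": [0, 0, 0, 0, 0, 0, 0, 0, 0, 0, 0, 0, 0, 0, 0, 0, 0, 0, 0]}}

```text
time_s: 12.47
eef_pos: [532.2, 1.5, 66.2]
ee_rot: [-0.483, 0.483, 0.517, -0.517]
force: [0.3, 0.0, -0.6]
grip_width: 0.696
```

```bash
python3 -c "
from h import *
np.set_printoptions(precision=2,suppress=True)
to(531,1,67)
D=shot(8)
for n in D:
    d=D[n];P=pc(n,d);im=cv2.cvtColor(cv2.imread(f'pics/{n}8.png'),cv2.COLOR_BGR2HSV);H,S,V=[im[...,i] for i in range(3)]
    m=(H>18)&(H<34)&(S>110)&(V>80)&(d>0)&(abs(P[...,0]-531)<60)&(abs(P[...,1])<60)
    z=P[m][:,2]; print(n,m.sum(),np.histogram(z,bins=12), 'minmax',np.percentile(z,[1,99]),P[m].min(0),P[m].max(0))
    m=(H>35)&(H<95)&(S>70)&(abs(P[...,1])<110)&(abs(P[...,0]-531)<90)&(P[...,2]<14); print('matz',np.median(P[m][:,2]))
crop(8,[('scene',120,320,80,280),('top',200,400,170,370)])
"
```

```text
t 12.4667 pos [532.24   1.52  66.23] yaw 93.92 tilt [ 0. -1.  0.] grip 0.6960360733993104 F [ 0.3   0.05 -0.62] j [-0.22  0.47  1.64  0.    1.03 -1.86]
offset mm [-0.43 -0.77  1.28]
scene 236 (array([18, 24, 20, 33, 18,  2,  1,  0,  0,  5, 57, 58]), array([101.96, 105.16, 108.36, 111.57, 114.77, 117.98, 121.18, 124.39,
       127.59, 130.8 , 134.  , 137.21, 140.41])) minmax [102.49 139.9 ] [514.13 -28.36 101.96] [554.88  33.51 140.41]
matz 4.10318988439758Traceback (most recent call last):
  File "<string>", line 9, in <module>
    z=P[m][:,2]; print(n,m.sum(),np.histogram(z,bins=12), 'minmax',np.percentile(z,[1,99]),P[m].min(0),P[m].max(0))
                                                                   ~~~~~~~~~~~~~^^^^^^^^^^
    return _quantile_unchecked(
        a, q, axis, out, overwrite_input, method, keepdims, weights)
    return _ureduce(a,
                    func=_quantile_ureduce_func,
    ...<5 lines>...
                    overwrite_input=overwrite_input,
                    method=method)
    r = func(a, **kwargs)
    result = _quantile(arr,
                       quantiles=q,
    ...<2 lines>...
                       out=out,
                       weights=wgt)
    slices_having_nans = np.isnan(arr[-1, ...])
                                  ~~~^^^^^^^^^
IndexError: index -1 is out of bounds for axis 0 with size 0
```

>>> {"op": "drive_tool", "data": {"gripper": [0.5, 0.5, 0.5, 0.5, 0.5, 0.5, 0.5, 0.5, 0.5, 0.5, 0.5, 0.5, 0.5, 0.5, 0.5], "offset": [[0, 0.005, 0], [0, 0.008, 0], [0, 0.01, 0], [0, 0.01, 0], [0, 0.01, 0], [0, 0.01, 0], [0, 0.01, 0], [0, 0.01, 0], [0, 0.008, 0], [0, 0.006, 0], [0, 0.004, 0], [0, 0.002, 0], [0, 0.001, 0], [0, 0, 0], [0, 0, 0]], "turn": [0, 0, 0, 0, 0, 0, 0, 0, 0, 0, 0, 0, 0, 0, 0]}}

```text
time_s: 13.82
eef_pos: [532.6, 1.1, -27.5]
ee_rot: [-0.482, 0.483, 0.517, -0.517]
force: [0.1, 0.1, -1.6]
grip_width: 0.699
```

```bash
python3 -c "
from h import *
np.set_printoptions(precision=2,suppress=True)
to(531,1,67)
D=shot(9)
n='scene'
d=D[n];P=pc(n,d);im=cv2.cvtColor(cv2.imread(f'pics/{n}9.png'),cv2.COLOR_BGR2HSV);H,S,V=[im[...,i] for i in range(3)]
m=(H>18)&(H<34)&(S>110)&(V>80)&(d>0)&(abs(P[...,0]-531)<60)&(abs(P[...,1])<60)
z=P[m][:,2]; print(n,m.sum(), 'minmax',np.percentile(z,[1,5,95,99]),P[m].min(0),P[m].max(0))
crop(9,[('scene',170,290,130,250),('top',200,400,170,370)])
"
```

```text
t 13.8167 pos [532.59   1.08 -27.48] yaw 93.95 tilt [-0. -1. -0.] grip 0.6988059197102552 F [ 0.15  0.09 -1.58] j [-0.22  0.61  1.7  -0.    0.83 -1.86]
offset mm [  0.02 -94.49   1.54]
scene 203 minmax [ 9.43 11.56 45.38 46.33] [513.99 -29.17   3.91] [555.3   43.62  47.58]
```

View pics/c9.png

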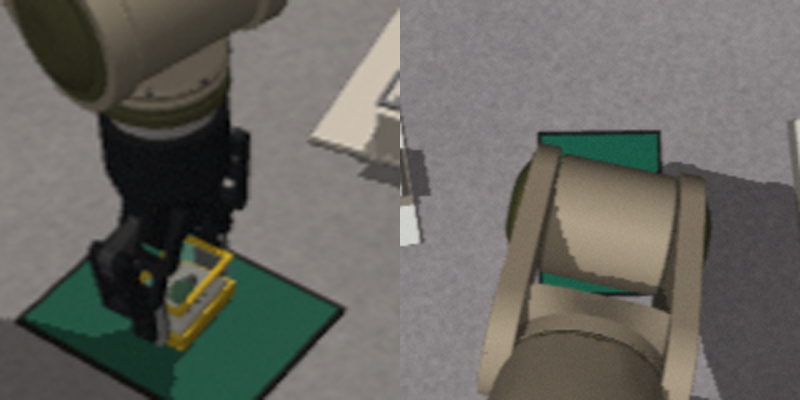

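>>> {"op": "drive_tool", "data": {"gripper": [0.5, 0.5, 0.5, 0.5, 0.5], "offset": [[0, 0.001, 0], [0, 0.001, 0], [0, 0.001, 0], [0, 0, 0], [0, 0, 0]], "turn": [0, 0, 0, 0, 0]}}

```text
time_s: 14.33
eef_pos: [532.3, 1.1, -30.9]
ee_rot: [0.483, -0.482, -0.517, 0.517]
force: [0.4, 0.0, -0.9]
grip_width: 0.698
```

>>> {"op": "drive_tool", "data": {"gripper": [0.5, 0.5, 0.5], "offset": [[0, 0.0007, 0], [0, 0, 0], [0, 0, 0]], "turn": [0, 0, 0]}}

```text
time_s: 14.58
eef_pos: [532.4, 1.1, -31.5]
ee_rot: [0.482, -0.482, -0.517, 0.517]
force: [0.3, -0.5, -1.1]
grip_width: 0.699
```

>>> {"op": "drive_tool", "data": {"gripper": [0.5, 0.5, 0.5], "offset": [[0, 0.0007, 0], [0, 0, 0], [0, 0, 0]], "turn": [0, 0, 0]}}

```text
time_s: 14.83
eef_pos: [532.4, 1.1, -31.6]
ee_rot: [-0.482, 0.483, 0.517, -0.517]
force: [-2.0, 0.2, 5.6]
grip_width: 0.697
```

>>> {"op": "drive_tool", "data": {"gripper": [0.5, 0.5, 0.5], "offset": [[0, 0.0007, 0], [0, 0, 0], [0, 0, 0]], "turn": [0, 0, 0]}}

```text
time_s: 15.08
eef_pos: [532.5, 1.1, -31.7]
ee_rot: [-0.482, 0.483, 0.517, -0.517]
force: [-5.6, 0.3, 13.5]
grip_width: 0.696
```

>>> {"op": "drive_tool", "data": {"gripper": [0.5, 0.3, 0.25, 0.2, 0.1, 0, 0, 0, 0, 0, 0], "offset": [[0, -0.0008, 0], [0, 0, 0], [0, 0, 0], [0, 0, 0], [0, 0, 0], [0, 0, 0], [0, 0, 0], [0, 0, 0], [0, 0, 0], [0, 0, 0], [0, 0, 0]], "turn": [0, 0, 0, 0, 0, 0, 0, 0, 0, 0, 0]}}

```text
time_s: 16.0
eef_pos: [532.4, 1.1, -32.1]
ee_rot: [0.482, -0.482, -0.517, 0.517]
force: [0.4, -0.9, 0.5]
grip_width: 0.997
```

>>> {"op": "drive_tool", "data": {"gripper": [0, 0, 0, 0, 0, 0, 0, 0, 0, 0, 0, 0], "offset": [[0, -0.003, 0], [0, -0.005, 0], [0, -0.008, 0], [0, -0.01, 0], [0, -0.01, 0], [0, -0.012, 0], [0, -0.012, 0], [0, -0.012, 0], [0, -0.012, 0], [0, -0.008, 0], [0, -0.004, 0], [0, 0, 0]], "turn": [0, 0, 0, 0, 0, 0, 0, 0, 0, 0, 0, 0]}}

```text
time_s: 17.0
eef_pos: [532.8, 1.0, 65.0]
ee_rot: [-0.482, 0.483, 0.517, -0.517]
force: [0.7, 0.0, 0.4]
grip_width: 1.0
```

>>> {"op": "drive_tool", "data": {"gripper": [0, 0, 0, 0, 0, 0, 0, 0, 0, 0, 0, 0, 0, 0, 0], "offset": [[0, 0, 0], [0, 0, 0], [0, 0, 0], [0, 0, 0], [0, 0, 0], [0, 0, 0], [0, 0, 0], [0, 0, 0], [0, 0, 0], [0, 0, 0], [0, 0, 0], [0, 0, 0], [0, 0, 0], [0, 0, 0], [0, 0, 0]], "turn": [6, 7, 7, 7, 7, 7, 7, 7, 7, 7, 7, 7, 7, 0, 0]}}

```text
time_s: 18.25
eef_pos: [532.1, 1.2, 63.4]
ee_rot: [0.707, -0.707, -0.025, 0.026]
force: [0.2, 1.3, -0.6]
grip_width: 1.007
```

```bash
python3 -c "
from h import *
np.set_printoptions(precision=2,suppress=True)
to(532.4,1.1,-30)
D=shot(10)
n='scene'
d=D[n];P=pc(n,d);im=cv2.cvtColor(cv2.imread(f'pics/{n}10.png'),cv2.COLOR_BGR2HSV);H,S,V=[im[...,i] for i in range(3)]
m=(H>18)&(H<34)&(S>110)&(V>80)&(d>0)&(abs(P[...,0]-531)<60)&(abs(P[...,1])<60)
m=m&(P[...,2]>33)
z=P[m][:,2]; print(n,m.sum(), 'minmax',np.percentile(z,[1,5,50,95,99]),P[m].min(0),P[m].max(0),cv2.minAreaRect(P[m][:,:2].astype(np.float32)))
print([(r['score'],w(n,r['centre'])) for r in ctrl.pinpoint(n,'yellow_box_mid')])
crop(10,[('scene',170,290,130,250),('top',200,400,170,370)])
"
```

```text
t 18.25 pos [532.1    1.16  63.43] yaw 4.16 tilt [-0. -1.  0.] grip 1.0068481456245941 F [ 0.18  1.35 -0.59] j [-0.22  0.47  1.64 -0.    1.03 -0.29]
offset mm [ 0.37 93.43 -0.1 ]
scene 187 minmax [34.8  35.95 39.34 41.35 43.2 ] [511.05 -30.36  34.21] [555.14  33.08  44.25] ((532.9320678710938, 1.5387134552001953), (42.8697624206543, 62.40346145629883), 2.3270668983459473)
[(0.82, array([532.73,   6.32,  19.86]))]
```

View pics/c10.png

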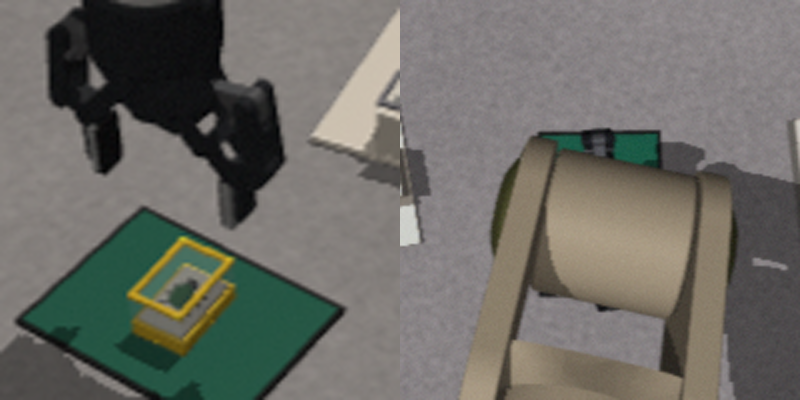

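>>> {"op": "drive_tool", "data": {"gripper": [0, 0, 0, 0, 0, 0, 0, 0, 0, 0, 0, 0, 0, 0, 0], "offset": [[0.0005, 0.005, 0], [0, 0.008, 0], [0, 0.01, 0], [0, 0.01, 0], [0, 0.01, 0], [0, 0.01, 0], [0, 0.01, 0], [0, 0.01, 0], [0, 0.008, 0], [0, 0.006, 0], [0, 0.004, 0], [0, 0.002, 0], [0, 0.001, 0], [0, 0, 0], [0, 0, 0]], "turn": [0, 0, 0, 0, 0, 0, 0, 0, 0, 0, 0, 0, 0, 0, 0]}}

```text
time_s: 19.65
eef_pos: [533.1, 1.1, -29.8]
ee_rot: [-0.707, 0.707, 0.025, -0.024]
force: [0.0, 0.5, 0.4]
grip_width: 0.998
```

>>> {"op": "drive_tool", "data": {"gripper": [0.15, 0.25, 0.35, 0.4, 0.43, 0.46, 0.48, 0.5, 0.52, 0.54, 0.56, 0.6, 0.7, 0.75, 0.75], "offset": [[0, 0, 0], [0, 0, 0], [0, 0, 0], [0, 0, 0], [0, 0, 0], [0, 0, 0], [0, 0, 0], [0, 0, 0], [0, 0, 0], [0, 0, 0], [0, 0, 0], [0, 0, 0], [0, 0, 0], [0, 0, 0], [0, 0, 0]], "turn": [0, 0, 0, 0, 0, 0, 0, 0, 0, 0, 0, 0, 0, 0, 0], "force": 25}}

```text
time_s: 20.9
eef_pos: [532.9, 1.1, -30.0]
ee_rot: [-0.707, 0.707, 0.024, -0.024]
force: [0.0, -0.2, 0.6]
grip_width: 0.466
```

```bash
python3 -c "
from h import *
np.set_printoptions(precision=2,suppress=True)
to(532.4,1.1,-30)
D=shot(11)
crop(11,[('scene',170,290,130,250),('top',200,400,170,370)])
"
```

```text
t 20.9 pos [532.94   1.13 -30.02] yaw 3.95 tilt [ 0. -1. -0.] grip 0.4660227003734225 F [ 0.03 -0.24  0.57] j [-0.22  0.62  1.7   0.    0.82 -0.29]
offset mm [-0.54 -0.02  0.  ]
```

View pics/c11.png

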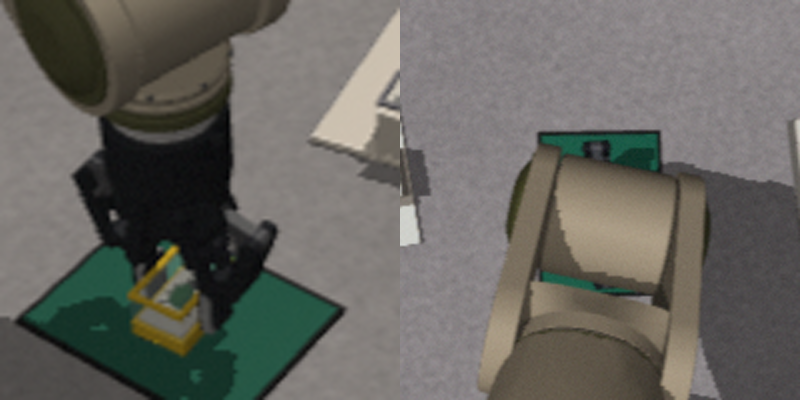

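>>> {"op": "drive_tool", "data": {"gripper": [0.75, 0.75, 0.75, 0.75, 0.75, 0.75, 0.75, 0.75, 0.75, 0.75, 0.75, 0.75, 0.75, 0.75, 0.75, 0.75], "offset": [[0, -0.002, 0], [0, -0.003, 0], [0, -0.005, 0], [0, -0.007, 0], [0, -0.008, 0], [0, -0.01, 0], [0, -0.01, 0], [0, -0.01, 0], [0, -0.01, 0], [0, -0.01, 0], [0, -0.01, 0], [0, -0.01, 0], [0, -0.01, 0], [0, -0.008, 0], [0, -0.005, 0], [0, 0, 0]], "turn": [0, 0, 0, 0, 0, 0, 0, 0, 0, 0, 0, 0, 0, 0, 0, 0]}}

```text
time_s: 22.33
eef_pos: [533.4, 1.0, 89.0]
ee_rot: [-0.707, 0.707, 0.025, -0.024]
force: [0.4, 0.7, -0.9]
grip_width: 0.467
```

```bash
python3 -c "
from h import *
np.set_printoptions(precision=2,suppress=True)
to(511,-294,88)
"
```

```text
t 22.3333 pos [533.38   1.04  89.01] yaw 3.95 tilt [ 0. -1. -0.] grip 0.46687360519063903 F [ 0.38  0.68 -0.85] j [-0.22  0.44  1.62 -0.    1.09 -0.29]
offset mm [ -42.65    1.1  -292.8 ]
```

>>> {"op": "drive_tool", "data": {"gripper": [0.75, 0.75, 0.75, 0.75, 0.75, 0.75, 0.75, 0.75, 0.75, 0.75, 0.75, 0.75, 0.75, 0.75, 0.75, 0.75, 0.75, 0.75, 0.75], "offset": [[-0.0025, 0, -0.008], [-0.0025, 0, -0.015], [-0.0025, 0, -0.0195], [-0.0025, 0, -0.0195], [-0.0025, 0, -0.0195], [-0.0025, 0, -0.0195], [-0.0025, 0, -0.0195], [-0.0025, 0, -0.0195], [-0.0025, 0, -0.0195], [-0.0025, 0, -0.0195], [-0.0025, 0, -0.0195], [-0.0025, 0, -0.0195], [-0.0025, 0, -0.0195], [-0.0025, 0, -0.0195], [-0.0025, 0, -0.0195], [-0.0025, 0, -0.0115], [-0.0025, 0, -0.005], [0, 0, 0], [0, 0, 0]], "turn": [0, 0, 0, 0, 0, 0, 0, 0, 0, 0, 0, 0, 0, 0, 0, 0, 0, 0, 0]}}

```text
time_s: 23.92
eef_pos: [510.4, -293.5, 87.6]
ee_rot: [0.707, -0.706, -0.024, 0.025]
force: [-0.1, 0.1, -1.6]
grip_width: 0.464
```

```bash
cat >> h.py <<'E'
def yel(i,n,c,r=70,zlo=0,zhi=300):
    d=np.load(f'{n}{i}.npy');P=pc(n,d);im=cv2.cvtColor(cv2.imread(f'pics/{n}{i}.png'),cv2.COLOR_BGR2HSV);H,S,V=[im[...,k] for k in range(3)]
    m=(H>18)&(H<34)&(S>100)&(V>70)&(d>0)&(abs(P[...,0]-c[0])<r)&(abs(P[...,1]-c[1])<r)&(P[...,2]>zlo)&(P[...,2]<zhi)
    if m.sum()<5: print(n,'few'); return
    Q=P[m]; print(n,len(Q),'z',np.percentile(Q[:,2],[1,5,50,95,99]),Q.min(0),Q.max(0),cv2.minAreaRect(Q[:,:2].astype(np.float32)))
E
python3 -c "
from h import *
np.set_printoptions(precision=1,suppress=True)
to(511,-294,88)
D=shot(12)
for n in D: yel(12,n,(511,-294))
crop(12,[('scene',20,220,200,400),('top',350,550,180,380)])
"
```

```text
t 23.9167 pos [ 510.4 -293.5   87.6] yaw 3.95 tilt [-0. -1.  0.] grip 0.46377009289519083 F [-0.1  0.1 -1.6] j [-0.7  0.6  1.4  0.   1.2 -0.8]
offset mm [ 0.6 -0.4 -0.6]
scene 317 z [122.8 124.2 141.9 158.7 159.2] [ 485.2 -324.7   77.9] [ 533.3 -253.   159.8] ((507.0103759765625, -288.1352844238281), (46.683284759521484, 72.20059204101562), 5.287540912628174)
top 341 z [121.  125.1 154.3 157.7 159.2] [ 487.3 -320.9   34.8] [ 530.8 -262.1  176.7] ((508.4158020019531, -289.5936584472656), (58.541526794433594, 43.277530670166016), 84.1422119140625)
```

View pics/c12.png

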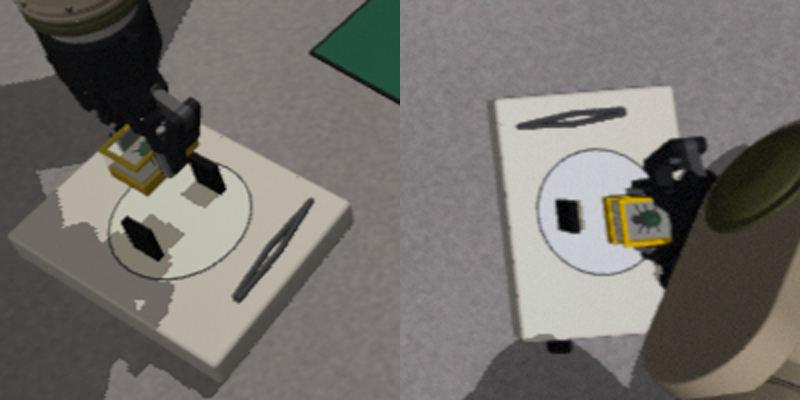

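```bash
python3 -c "
from h import *
np.set_printoptions(precision=1,suppress=True)
for n in ('scene','top'): yel(12,n,(511,-294),40,148,165); yel(12,n,(511,-294),40,112,140)
for n in ('scene','top'):
  im,d=ctrl.capture(n); print(n,[(r['score'],w(n,r['centre'])) for r in ctrl.pinpoint(n,'yellow_box_mid')[:2]],[(r['score'],w(n,r['centre'])) for r in ctrl.pinpoint(n,'base_spot')[:2]])
for n,b in (('scene',[50,120,240,310]),):
  im=cv2.imread(f'pics/{n}12.png')[250:320,60:150]; cv2.imwrite('pics/c12b.png',cv2.resize(im,None,fx=7,fy=7,interpolation=cv2.INTER_CUBIC))
"
```

```text
scene 156 z [152.3 154.4 157.  158.9 159.3] [ 485.2 -324.7  151.3] [ 533.1 -295.6  159.8] ((509.0044250488281, -309.15631103515625), (46.99209976196289, 29.186599731445312), 4.0992231369018555)
scene 150 z [122.7 123.6 130.7 137.  139.8] [ 495.8 -324.4  120.6] [ 533.3 -264.   139.9] ((525.3179931640625, -301.20111083984375), (67.9781494140625, 31.551095962524414), 62.262733459472656)
top 210 z [149.3 150.7 155.7 157.9 159.5] [ 488.9 -303.1  149. ] [ 530.8 -262.1  163.1] ((509.8274841308594, -282.2763977050781), (41.916481018066406, 39.16044616699219), 5.404696464538574)
top 115 z [121.  122.1 130.9 137.9 139.1] [ 487.3 -284.   120.3] [ 529.8 -262.1  139.7] ((508.16766357421875, -272.70849609375), (43.30005645751953, 19.48468780517578), 4.194437026977539)
scene [(0.82, array([ 509.2, -291. ,  137.3]))] [(0.66, array([ 505.5, -291.3,   33.1])), (0.63, array([811.9, -42.3,   7.6]))]
top [(0.9, array([ 514.3, -297.7,  136.6]))] [(0.87, array([ 511.2, -292. ,   37.8]))]
```

View pics/c12b.png

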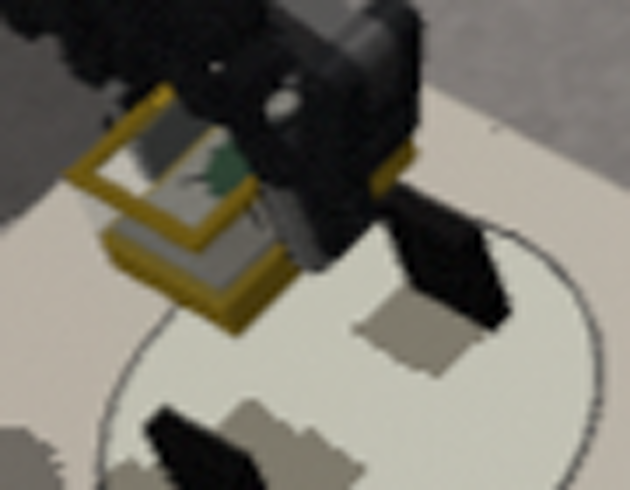

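>>> {"op": "drive_tool", "data": {"gripper": [0.75, 0.75, 0.75, 0.75, 0.75, 0.75, 0.75, 0.75, 0.75, 0.75, 0.75, 0.75, 0.75, 0.75, 0.75], "offset": [[0.001, 0.004, 0], [0, 0.006, 0], [0, 0.008, 0], [0, 0.008, 0], [0, 0.008, 0], [0, 0.007, 0], [0, 0.006, 0], [0, 0.006, 0], [0, 0.006, 0], [0, 0.006, 0], [0, 0.005, 0], [0, 0.005, 0], [0, 0.004, 0], [0, 0, 0], [0, 0, 0]], "turn": [0, 0, 0, 0, 0, 0, 0, 0, 0, 0, 0, 0, 0, 0, 0]}}

```text
time_s: 25.57
eef_pos: [511.6, -294.0, 8.8]
ee_rot: [0.707, -0.707, -0.024, 0.024]
force: [0.4, 0.3, -1.3]
grip_width: 0.468
```

```bash
python3 -c "
from h import *
np.set_printoptions(precision=1,suppress=True)
to(511,-294,2)
D=shot(13)
for n in D: yel(13,n,(511,-294),45)
crop(13,[('scene',40,180,220,360),('top',380,520,220,360)])
"
```

```text
t 25.5667 pos [ 511.6 -294.     8.8] yaw 3.95 tilt [-0. -1.  0.] grip 0.46796161340526804 F [ 0.4  0.3 -1.3] j [-0.7  0.7  1.5 -0.   1.  -0.8]
offset mm [-0.6  6.8  0.1]
scene 240 z [43.7 45.4 76.  79.8 80.9] [ 492.3 -324.3   42.4] [ 533.7 -263.3   81.9] ((511.8146667480469, -294.4710693359375), (40.445316314697266, 60.13066482543945), 3.817269802093506)
top 198 z [44.6 51.9 76.3 79.2 79.6] [ 486.4 -300.3   34.6] [ 531.7 -256.1   80.4] ((508.6990661621094, -278.2849426269531), (45.60664749145508, 42.80873489379883), 3.0222830772399902)
```

View pics/c13.png

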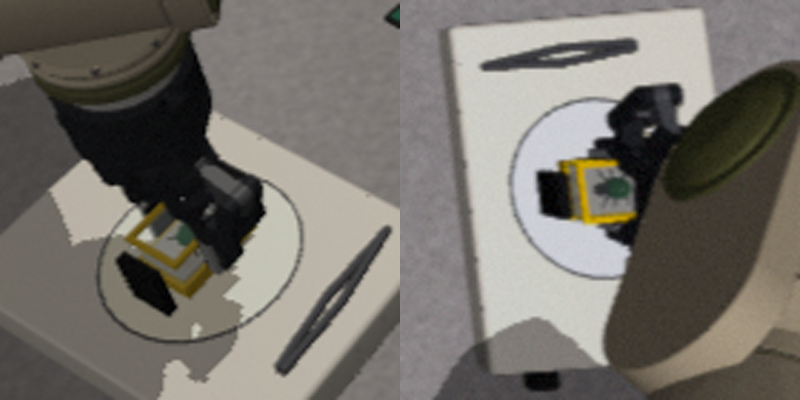

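>>> {"op": "drive_tool", "data": {"gripper": [0.75, 0.75, 0.75, 0.75, 0.75, 0.75], "offset": [[0, 0.0015, 0], [0, 0.0015, 0], [0, 0.001, 0], [0, 0.001, 0], [0, 0, 0], [0, 0, 0]], "turn": [0, 0, 0, 0, 0, 0]}}

```text
time_s: 26.17
eef_pos: [511.6, -294.0, 3.8]
ee_rot: [0.707, -0.707, -0.024, 0.024]
force: [-0.3, 0.5, -1.1]
grip_width: 0.463
```

>>> {"op": "drive_tool", "data": {"gripper": [0.75, 0.75, 0.75], "offset": [[0, 0.0007, 0], [0, 0, 0], [0, 0, 0]], "turn": [0, 0, 0]}}

```text
time_s: 26.42
eef_pos: [511.6, -294.0, 3.2]
ee_rot: [0.707, -0.707, -0.024, 0.024]
force: [-0.6, 1.1, -1.3]
grip_width: 0.466
```

>>> {"op": "drive_tool", "data": {"gripper": [0.75, 0.75, 0.75], "offset": [[0, 0.0007, 0], [0, 0, 0], [0, 0, 0]], "turn": [0, 0, 0]}}

```text
time_s: 26.67
eef_pos: [511.6, -294.0, 2.5]
ee_rot: [0.707, -0.707, -0.024, 0.024]
force: [0.2, 0.0, -1.8]
grip_width: 0.464
```

>>> {"op": "drive_tool", "data": {"gripper": [0.75, 0.75, 0.75], "offset": [[0, 0.0007, 0], [0, 0, 0], [0, 0, 0]], "turn": [0, 0, 0]}}

```text
time_s: 26.92
eef_pos: [511.7, -294.1, 2.0]
ee_rot: [-0.707, 0.707, 0.024, -0.024]
force: [-0.4, -0.3, 0.9]
grip_width: 0.465
```

>>> {"op": "drive_tool", "data": {"gripper": [0.75, 0.75, 0.75], "offset": [[0, 0.0005, 0], [0, 0, 0], [0, 0, 0]], "turn": [0, 0, 0]}}

```text
time_s: 27.17
eef_pos: [511.7, -294.1, 2.0]
ee_rot: [-0.707, 0.707, 0.024, -0.024]
force: [-2.3, 1.9, 6.0]
grip_width: 0.464
```

>>> {"op": "drive_tool", "data": {"gripper": [0.5, 0.48, 0.44, 0.4, 0.3, 0.2, 0.2, 0.2, 0.2], "offset": [[0, 0, 0], [0, 0, 0], [0, 0, 0], [0, 0, 0], [0, 0, 0], [0, 0, 0], [0, 0, 0], [0, 0, 0], [0, 0, 0]], "turn": [0, 0, 0, 0, 0, 0, 0, 0, 0]}}

```text
time_s: 27.92
eef_pos: [511.6, -294.0, 1.3]
ee_rot: [-0.707, 0.707, 0.024, -0.024]
force: [0.1, 0.2, 0.5]
grip_width: 0.801
```

>>> {"op": "drive_tool", "data": {"gripper": [0.2, 0.2, 0.2, 0.2, 0.2, 0.2, 0.2, 0.2, 0.2, 0.2, 0.2, 0.2, 0.2, 0.2], "offset": [[0, -0.003, 0], [0, -0.005, 0], [0, -0.008, 0], [0, -0.01, 0], [0, -0.01, 0], [0, -0.012, 0], [0, -0.012, 0], [0, -0.012, 0], [0, -0.012, 0], [0, -0.012, 0], [0, -0.012, 0], [0, -0.008, 0], [0, -0.004, 0], [0, 0, 0]], "turn": [0, 0, 0, 0, 0, 0, 0, 0, 0, 0, 0, 0, 0, 0]}}

```text
time_s: 29.08
eef_pos: [511.9, -294.3, 122.4]
ee_rot: [-0.706, 0.707, 0.025, -0.024]
force: [-0.4, 0.3, -0.4]
grip_width: 0.799
```

```bash
python3 -c "
from h import *
np.set_printoptions(precision=1,suppress=True)
to(511,-294,2)
D=shot(14)
for n in D: yel(14,n,(511,-294),45); yel(14,n,(511,-294),45,65,80)
for n in D: print(n,[(q,w(n,r['centre'])) for q in ('yellow_box_mid','base_spot','forceps_mid','blue_box_mid','grey_box_mid','dish_mid') for r in ctrl.pinpoint(n,q)[:1]])
crop(14,[('scene',40,180,220,360),('top',380,520,220,360)])
"
```

```text
t 29.0833 pos [ 511.9 -294.3  122.4] yaw 3.95 tilt [ 0. -1. -0.] grip 0.7994798410141287 F [-0.4  0.3 -0.4] j [-0.7  0.5  1.4 -0.   1.2 -0.8]
offset mm [ -1.1 120.4   0.5]
scene 492 z [37.1 39.5 69.8 73.  73.7] [ 489.7 -324.9   34.4] [ 533.9 -257.7   74.2] ((511.31195068359375, -291.20086669921875), (41.65433120727539, 66.69816589355469), 4.052089691162109)
scene 280 z [67.4 68.9 71.5 73.4 73.9] [ 489.7 -324.9   65.8] [ 533.1 -262.9   74.2] ((511.20440673828125, -294.2027282714844), (41.00962829589844, 60.337127685546875), 3.9534504413604736)
top 368 z [35.3 45.4 69.6 72.3 73.3] [ 488.3 -329.9   34.4] [ 534.  -258.3   76.9] ((510.2332458496094, -293.7187194824219), (44.474735260009766, 72.5380859375), 3.557746171951294)
top 302 z [65.9 67.2 69.9 72.5 73.3] [ 491.6 -325.4   65.4] [ 534.  -258.3   76.9] ((512.2354736328125, -291.4007263183594), (39.97809982299805, 68.2646255493164), 3.7730486392974854)
scene [('yellow_box_mid', array([ 511.2, -289. ,   49.7])), ('base_spot', array([ 506.5, -296.8,   36.2])), ('forceps_mid', array([ 599.2, -276.5,   38.5])), ('grey_box_mid', array([567.6, 233.1,  24.6])), ('dish_mid', array([811.8, -42.1,   6.9]))]
top [('base_spot', array([ 511.1, -292.3,   40.3])), ('forceps_mid', array([ 601.5, -270.1,   39.8])), ('blue_box_mid', array([554.6, 343.5,  25.4])), ('grey_box_mid', array([568.7, 234. ,  22.9])), ('dish_mid', array([ 516.9, -295.4,   50.2]))]
```

View pics/c14.png

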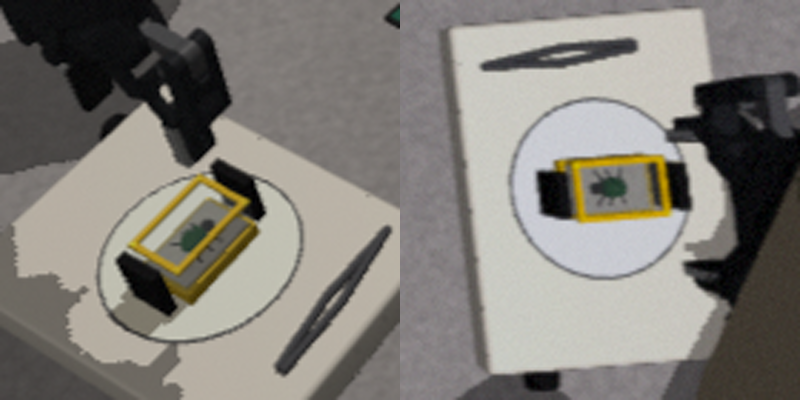

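The picture shows the box upright between the stops and lined up with them, at scene crop (190,240) and top crop (620,188). The gripper is clear of it, so I am handing in.

```bash
python3 -c "
from rig import ctrl
print(ctrl.finish_job())"
```

```text
the job is handed in; nothing more can be done
None
```

I took the yellow box out of the rack by its ends and set it on the mat. There I let go, changed to a grip across the 40 mm sides, set it on the window between the stops and let go. I handed it in at about 29 s; no verdict is reported.

**Last checks**
- **Final position:** the scene camera put the box centre at about (511, -294) mm. Measured from the stops, the window centre is at (511.5, -294), so the box is within about 1 mm. Its long side is within 0.2° of the stop line. The rim was at 70–72 mm, as it should be when the box stands upright on the base.
- **Forces:** the grip was set to 25 N. The highest set-down readings I saw were 13.5 N on the mat and 6 N on the base.
- **Other things:** the forceps and the grey box were found within about 6 mm of where they started, and the blue box within about 3 mm. That is about the detectors' error.

**What disagreed**
- **Reported tool height:** it read about 37 mm too low. Both cameras showed the fingertips higher than reported, and a trial closing above the box confirmed it. I corrected for this using the cameras and set the box down by contact force.
- **Top-camera rim fit:** the last one gave a centre about 3 mm off in y and a 68 mm long side, because part of one stop was counted as rim. I relied on the scene fit (60 x 41 mm) instead.
- **Final detections:** the scene network put the yellow box 5 mm off in y, and the top network missed it. The top network also took the box for the dish, while the scene camera found the dish unmoved.

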